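Build the disc-spring stack on the clamp arbor

TASK

Build the spring stack of the drum-head clamp: pick the four dished brass washers out from the other things and thread them one after another on the upright steel arbor, the lowest hollow side up, the next hollow side down, then up, then down again, so that each lies level on the one below. Two already lie each way up on the ledge, so none has to be turned over. Leave the flat rings, the spare bulb, the wooden tuning peg and the saucer of tacks where they lie, and let go of the finished stack.

Things in the scene. Friction and masses are not known exactly. Their poses are not given: they have to be found in the camera images.
- cup_a_mid (a point): Dished brass spring washer, 56 mm across, bore 25 mm, 12 mm high, 80 g, with a straight rim band 6.5 mm high and 5.5 mm wide and a flat narrow end 38 mm across; hollow face black, bulging face bright brass. Lies HOLLOW SIDE UP, rim 5.5 to 12 mm above the table: from above a brass rim round a black dish. Point: its centre, 6 mm above its underside; z up.
- cup_b_mid (a point): Twin of cup_a. Dished brass spring washer, 56 mm across, bore 25 mm, 12 mm high, 80 g, with a straight rim band 6.5 mm high and 5.5 mm wide and a flat narrow end 38 mm across; hollow face black, bulging face bright brass. Lies HOLLOW SIDE UP, rim 5.5 to 12 mm above the table: from above a brass rim round a black dish. Point: its centre, 6 mm above its underside; z up.
- dome_a_mid (a point): Dished brass spring washer, 56 mm across, bore 25 mm, 12 mm high, 80 g, with a straight rim band 6.5 mm high and 5.5 mm wide and a flat narrow end 38 mm across; hollow face black, bulging face bright brass. Lies HOLLOW SIDE DOWN, rim 0 to 6.5 mm above the table: from above all brass, a dome with a hole. Point: its centre, 6 mm above its underside; z up.
- dome_b_mid (a point): Twin of dome_a. Dished brass spring washer, 56 mm across, bore 25 mm, 12 mm high, 80 g, with a straight rim band 6.5 mm high and 5.5 mm wide and a flat narrow end 38 mm across; hollow face black, bulging face bright brass. Lies HOLLOW SIDE DOWN, rim 0 to 6.5 mm above the table: from above all brass, a dome with a hole. Point: its centre, 6 mm above its underside; z up.
- arbor_seat (a point): Fixed arbor: blue base plate 80 x 80 x 8 mm, a dark collar 40 mm across with its top 16 mm above the table, and a bright steel post 21 mm thick (2 mm play all round in a washer), full width to 50 mm above the collar, tapering to 10 mm at the tip 56 mm above it. Point: centre of the collar's top, where the lowest washer sits; z up the post. Finished stack: 48 mm high.
- flat_steel_mid (a point): Flat grey steel ring, 56 mm outside, 25 mm bore, 6 mm thick: not wanted, leave it. The point is its centre, 3 mm up.
- flat_fibre_mid (a point): Flat red fibre ring, 56 mm outside, 25 mm bore, 6 mm thick: not wanted, leave it. The point is its centre, 3 mm up.
- spare_bulb_mid (a point): Spare frosted bulb with brass bayonet cap lying in an open cardboard cradle 78 x 46 mm, 50 mm high in all: leave it. The point is its centre, 25 mm up; x runs along the bulb.
- tuning_peg_mid (a point): Dark sheesham tuning peg, a cylinder 26 mm thick and 60 mm long lying on its side: leave it. The point is its centre, 13 mm up; x runs along it.
- saucer_mid (a point): White porcelain saucer of brass tacks, 80 mm across and 15 mm high: leave it. The point is its centre, 8 mm up.
Not all that is in view belongs to the job. What is shaped like the part that bears cup_a_mid but blue or green is not meant. What is shaped like the part that bears dome_b_mid but pink is not meant.

How it is judged:
On the way, in this order (a step that is already met when the one before it is completed fails the run):
1. a hollow-up washer sits level on the collar (((horizontal distance between cup_a_mid and arbor_seat below 0.005 m and z of cup_a_mid in the frame of arbor_seat between 0.0025 and 0.0095 m and angle between cup_a_mid's own z axis and vertical below 0.12 rad) or (horizontal distance between cup_b_mid and arbor_seat below 0.005 m and z of cup_b_mid in the frame of arbor_seat between 0.0025 and 0.0095 m and angle between cup_b_mid's own z axis and vertical below 0.12 rad))), for 0.2 s.
2. a hollow-down washer sits level on the washer below (((horizontal distance between dome_a_mid and arbor_seat below 0.005 m and z of dome_a_mid in the frame of arbor_seat between 0.0145 and 0.0215 m and angle between dome_a_mid's own z axis and vertical below 0.12 rad) or (horizontal distance between dome_b_mid and arbor_seat below 0.005 m and z of dome_b_mid in the frame of arbor_seat between 0.0145 and 0.0215 m and angle between dome_b_mid's own z axis and vertical below 0.12 rad))), for 0.2 s.
3. a hollow-up washer sits level on the washer below (((horizontal distance between cup_a_mid and arbor_seat below 0.005 m and z of cup_a_mid in the frame of arbor_seat between 0.0265 and 0.0335 m and angle between cup_a_mid's own z axis and vertical below 0.12 rad) or (horizontal distance between cup_b_mid and arbor_seat below 0.005 m and z of cup_b_mid in the frame of arbor_seat between 0.0265 and 0.0335 m and angle between cup_b_mid's own z axis and vertical below 0.12 rad))), for 0.2 s.
4. a hollow-down washer sits level on the washer below (((horizontal distance between dome_a_mid and arbor_seat below 0.005 m and z of dome_a_mid in the frame of arbor_seat between 0.0385 and 0.0455 m and angle between dome_a_mid's own z axis and vertical below 0.12 rad) or (horizontal distance between dome_b_mid and arbor_seat below 0.005 m and z of dome_b_mid in the frame of arbor_seat between 0.0385 and 0.0455 m and angle between dome_b_mid's own z axis and vertical below 0.12 rad))), for 0.2 s.
At the end, for the whole second after the job is handed in: The four dished washers are on the arbor, hollow up, down, up, down from the collar upwards: centres 6, 18, 30 and 42 mm above the collar (within 3.5 mm), within 5 mm of the arbor's axis, level within 0.12 rad, released and at rest ((((horizontal distance between cup_a_mid and arbor_seat below 0.005 m and z of cup_a_mid in the frame of arbor_seat between 0.0025 and 0.0095 m and angle between cup_a_mid's own z axis and vertical below 0.12 rad) and (horizontal distance between cup_b_mid and arbor_seat below 0.005 m and z of cup_b_mid in the frame of arbor_seat between 0.0265 and 0.0335 m and angle between cup_b_mid's own z axis and vertical below 0.12 rad)) or ((horizontal distance between cup_a_mid and arbor_seat below 0.005 m and z of cup_a_mid in the frame of arbor_seat between 0.0265 and 0.0335 m and angle between cup_a_mid's own z axis and vertical below 0.12 rad) and (horizontal distance between cup_b_mid and arbor_seat below 0.005 m and z of cup_b_mid in the frame of arbor_seat between 0.0025 and 0.0095 m and angle between cup_b_mid's own z axis and vertical below 0.12 rad))) and (((horizontal distance between dome_a_mid and arbor_seat below 0.005 m and z of dome_a_mid in the frame of arbor_seat between 0.0145 and 0.0215 m and angle between dome_a_mid's own z axis and vertical below 0.12 rad) and (horizontal distance between dome_b_mid and arbor_seat below 0.005 m and z of dome_b_mid in the frame of arbor_seat between 0.0385 and 0.0455 m and angle between dome_b_mid's own z axis and vertical below 0.12 rad)) or ((horizontal distance between dome_a_mid and arbor_seat below 0.005 m and z of dome_a_mid in the frame of arbor_seat between 0.0385 and 0.0455 m and angle between dome_a_mid's own z axis and vertical below 0.12 rad) and (horizontal distance between dome_b_mid and arbor_seat below 0.005 m and z of dome_b_mid in the frame of arbor_seat between 0.0145 and 0.0215 m and angle between dome_b_mid's own z axis and vertical below 0.12 rad))) and linear speed of each of cup_a, cup_b, dome_a, dome_b below 0.01 m/s); the robot touches nothing.
It fails at once if the flat steel ring is moved by more than 20 mm (distance of flat_steel_mid from where it was at the start of the episode above 0.02 m).
It fails at once if the flat fibre ring is moved by more than 20 mm (distance of flat_fibre_mid from where it was at the start of the episode above 0.02 m).
It fails at once if the spare bulb is moved by more than 20 mm (distance of spare_bulb_mid from where it was at the start of the episode above 0.02 m).
It fails at once if the tuning peg is moved by more than 20 mm (distance of tuning_peg_mid from where it was at the start of the episode above 0.02 m).
It fails at once if the saucer of tacks is moved by more than 20 mm (distance of saucer_mid from where it was at the start of the episode above 0.02 m).
It also fails if it takes over 112 s, if anything falls off the work surface, if the arm or the gripper's body presses on something with over 40 N, if the wrist force passes 120 N, or if a joint passes its speed limit or range.

ROBOT

A 6-joint arm with a two-finger parallel gripper is mounted at the origin on the work surface. World frame = base frame: x ahead of the robot, y to its left, z up, the work surface at z = 0. Lengths are in m, angles in rad, forces in N, time in s.
With the tool pointing down it reaches from about 0.35 to 0.975 m from the base axis. Payload 7.1 kg.
Tool frame: the origin (TCP) lies midway between the tips of the shut fingers; the grasp point (between the pads) lies 19 mm behind it; z points along the fingers, x is the direction in which the jaws open and shut, and the axes are right-handed (so a half turn about z gives the same grasp; the last joint's range is limited). The gripper opens to 88 mm and grips with 3 to 60 N. Pads are 20 mm wide; open, the fingers measure 115 mm over their backs; the gripper's body (75 mm by 178 mm) begins 61 mm behind the grasp point.
Start: joints at [1.304, 0.423, 1.63, -0, 1.089, -0.019], TCP at [0.153, 0.606, 0.199] pointing down, gripper open.
Joint ranges: [-3, 3], [-0.9, 2.11], [0.09, 2.58], [-1.31, 4.45], [0.11, 2.69], [-2.54, 2.54]. Speed limits (rad/s): [2.39, 2.39, 3.01, 3.14, 3.14, 3.14].

INTERFACE

Orientations are given as a unit quaternion [w, x, y, z].
In Python, from station import move_pose, movel, movej, command_gripper, wait, inverse_kinematics, read_camera, camera_info, MotionError, job_done, get_time, get_joint_pos, get_qvel, get_effort, get_tcp_pos, get_ee_rot, get_ft_force, get_ft_torque, get_grip_width gives the robot as it stands. Calls block until the motion is done:
- move_pose(position, orientation): joint-space move of the TCP to a pose.
- movel(position, frame=None, v=0.15, until_force=None): straight line of the TCP; frame=None keeps the orientation; v is the mean speed in m/s. With until_force (N) it stops when the force on the tool has changed by that much, and returns True; else False.
- movej(angles): joint-space move.
- command_gripper(opening): opening from 0.0 (shut) to 1.0 (fully open); the grip force is fixed at half the most; returns when the fingers have stopped.
- wait(seconds).
- inverse_kinematics(position, orientation): joint angles nearest the present ones, or None.
- read_camera(name): name is "side" or "top"; returns the picture (384x512x3 uint8, red, green, blue); there is no depth.
- camera_info(name): a dict with "intrinsics" (3x3 intrinsics, pixels), "T" (4x4, takes a point from camera to world coordinates). Camera axes: x right, y up, looking along -z (the intrinsics and any distortion apply to the point x, -y, -z); pixel columns grow to the right and rows downward; lengths in m; the calibration is good to about 2 mm. A picture is of the moment at which its call begins. camera_info takes no time and is no camera call.
A pose or a line that the arm cannot do raises MotionError and nothing moves.
- job_done(): hands the job in, once; it reports no verdict.
Readings, each from a call of its own:
- get_time(): time.
- get_joint_pos(): joint angles.
- get_qvel(): joint speeds.
- get_effort(): joint torques, N m.
- get_tcp_pos(): TCP position.
- get_ee_rot(): TCP orientation.
- get_ft_force(): force on the tool from outside, world axes, zero at the start.
- get_ft_torque(): the same for the moment, N m.
- get_grip_width(): opening from 0.0 (shut) to 1.0 (fully open).
Only numpy, scipy, OpenCV 4.12 (cv2) and the standard library are available. Lean on these libraries where they do the work, as an engineer would, in place of code of your own. Each camera call takes 0.05 s, during which the arm holds its last target.

## Working session

There is one attempt and no reset: what is moved stays moved. The work goes in short steps, each a Python script; the robot and the scene stay as the last script left them, time stands still between calls to the robot, and variables do not carry over. Pictures are saved under pics/ and viewed, and the job is handed in when it is done.

```bash
mkdir -p pics; ls
python3 - <<'E'
from station import *
import cv2
for n in ("top","side"):
    im=read_camera(n); cv2.imwrite(f"pics/{n}0.png",cv2.resize(im[:,:,::-1],(800,600),interpolation=cv2.INTER_CUBIC)); cv2.imwrite(f"pics/{n}0_raw.png",im[:,:,::-1])
    print(n,camera_info(n))
print(get_time(),get_ee_rot(),get_tcp_pos())
E
```

```text
pics
top {'intrinsics': array([[405.91942346,   0.        , 249.43814116],
       [  0.        , 405.91942346, 192.41852976],
       [  0.        ,   0.        ,   1.        ]]), 'T': array([[ 0.01850398,  0.98366146, -0.17907467,  0.36643971],
       [-0.9997905 ,  0.01663662, -0.01192407, -0.0129204 ],
       [-0.00875005,  0.17925779,  0.98376322,  0.94294262],
       [ 0.        ,  0.        ,  0.        ,  1.        ]])}
side {'intrinsics': array([[386.05280088,   0.        , 258.11911549],
       [  0.        , 386.05280088, 191.94433604],
       [  0.        ,   0.        ,   1.        ]]), 'T': array([[-0.98569036,  0.10239921, -0.13389893,  0.38842417],
       [-0.16853536, -0.61383357,  0.77123549,  0.63214513],
       [-0.00321776,  0.78276609,  0.62230772,  0.61014358],
       [ 0.        ,  0.        ,  0.        ,  1.        ]])}
0.1 [ 4.16473961e-04  7.89072946e-01  6.14299121e-01 -5.49985319e-04] [0.15312897 0.60540254 0.19787079]
```

View pics/top0.png

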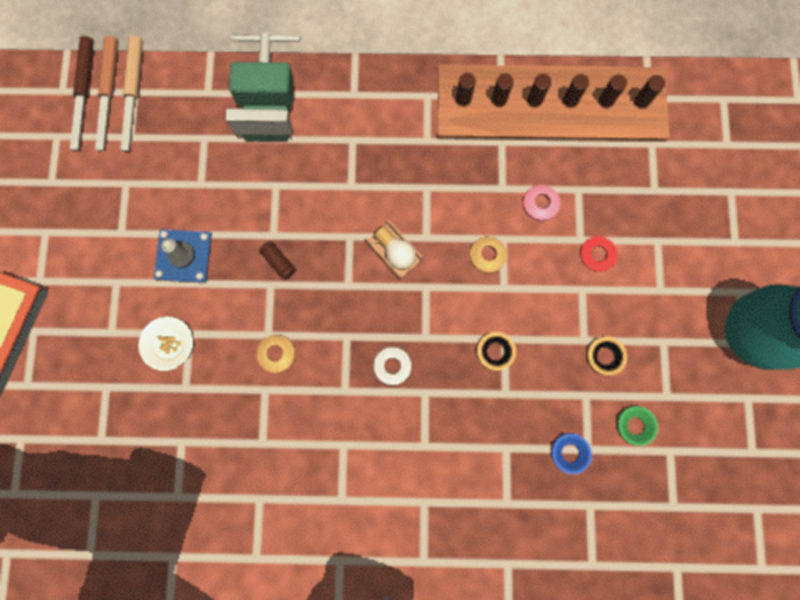

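View pics/side0.png

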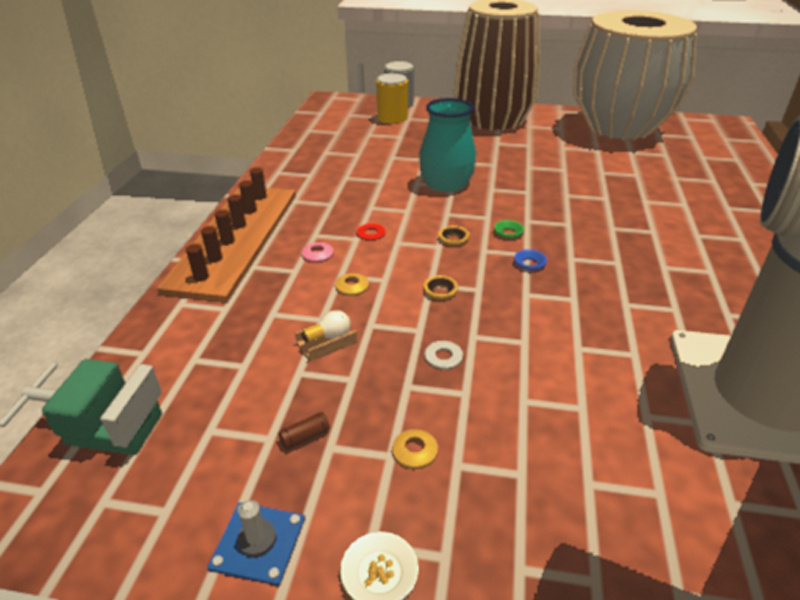

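```bash
cat > h.py <<'E'
from station import *
import numpy as np, cv2
def ray(cam,u,v):
    c=camera_info(cam);K=c["intrinsics"];T=c["T"]
    d=T[:3,:3]@np.array([(u-K[0,2])/K[0,0],-(v-K[1,2])/K[1,1],-1.]);return T[:3,3],d
def p2w(cam,u,v,z):
    o,d=ray(cam,u,v);return o+d*(z-o[2])/d[2]
def w2p(cam,p):
    c=camera_info(cam);K=c["intrinsics"];T=c["T"]
    q=T[:3,:3].T@(np.asarray(p)-T[:3,3]);return np.array([K[0,2]+K[0,0]*q[0]/-q[2],K[1,2]-K[1,1]*q[1]/-q[2]])
def crop(im,u,v,r,s,name):
    u,v=int(u),int(v);c=im[max(0,v-r):v+r,max(0,u-r):u+r,::-1]
    cv2.imwrite(name,cv2.resize(c,None,fx=s,fy=s,interpolation=cv2.INTER_CUBIC))
E
python3 - <<'E'
from h import *
t=cv2.imread("pics/top0_raw.png")[:,:,::-1]; s=cv2.imread("pics/side0_raw.png")[:,:,::-1]
k=512/800
L=dict(arbor=(181,254,250,540),cup1=(496,351,440,287),cup2=(607,356,453,236),domeN=(276,354,415,448),domeF=(489,254,352,284),steel=(392,366,443,354),fib=(599,253,371,232),bulb=(395,249,328,330),peg=(277,260,303,431),sau=(166,344,380,570))
for n,(a,b,c,d) in L.items(): print(n,p2w("top",a*k,b*k,.01).round(4),p2w("side",c*k,d*k,.01).round(4))
tiles=[];
for cam,im,i in(("top",t,0),("side",s,2)):
    row=[]
    for n in("arbor","cup1","cup2","domeN","domeF"):
        u,v=int(L[n][i]*k),int(L[n][i+1]*k)
        r=20; c=im[v-r:v+r,u-r:u+r,::-1]
        print(cam,n,u-r,v-r)
        c=cv2.resize(c,(400,400),interpolation=cv2.INTER_CUBIC)[:,:,:]
        c=cv2.resize(c,(260,260)); row.append(c)
    tiles.append(row)
cv2.imwrite("pics/z1.png",np.vstack([np.hstack(tiles[0][:3]),np.hstack(tiles[1][:3])]))
cv2.imwrite("pics/z2.png",np.vstack([np.hstack(tiles[0][3:]),np.hstack(tiles[1][3:])]))
E
```

```text
arbor [0.603 0.317 0.01 ] [0.6095 0.3208 0.01  ]
cup1 [ 0.4636 -0.1594  0.01  ] [ 0.4639 -0.1551  0.01  ]
cup2 [ 0.4591 -0.3219  0.01  ] [ 0.4591 -0.3133  0.01  ]
domeN [0.4535 0.1647 0.01  ] [0.4545 0.1725 0.01  ]
domeF [ 0.6106 -0.1505  0.01  ] [ 0.6084 -0.1394  0.01  ]
steel [ 0.4389 -0.0067  0.01  ] [0.4403 0.002  0.01  ]
fib [ 0.6148 -0.3165  0.01  ] [ 0.6112 -0.3021  0.01  ]
bulb [ 0.6161 -0.0081  0.01  ] [ 0.6171 -0.0212  0.01  ]
peg [0.596  0.1704 0.01  ] [0.5973 0.17   0.01  ]
sau [0.4654 0.3286 0.01  ] [0.4663 0.3299 0.01  ]
top arbor 95 142
top cup1 297 204
top cup2 368 207
top domeN 156 206
top domeF 292 142
side arbor 140 325
side cup1 261 163
side cup2 269 131
side domeN 245 266
side domeF 205 161
```

View pics/z1.png

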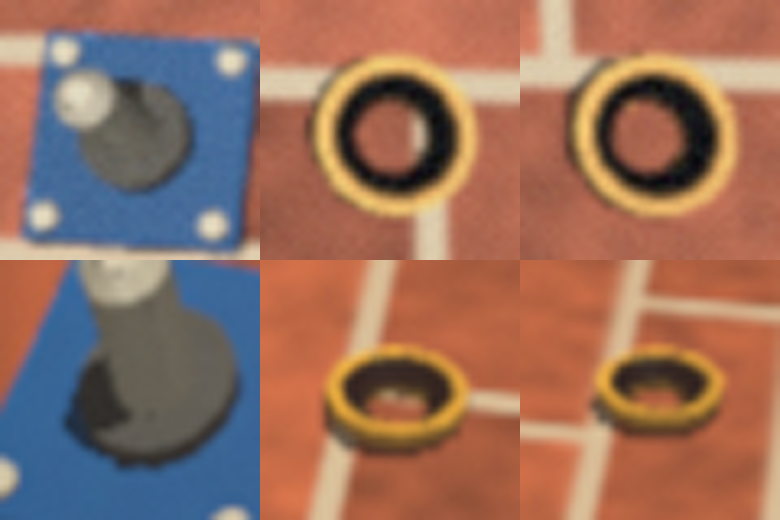

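View pics/z2.png

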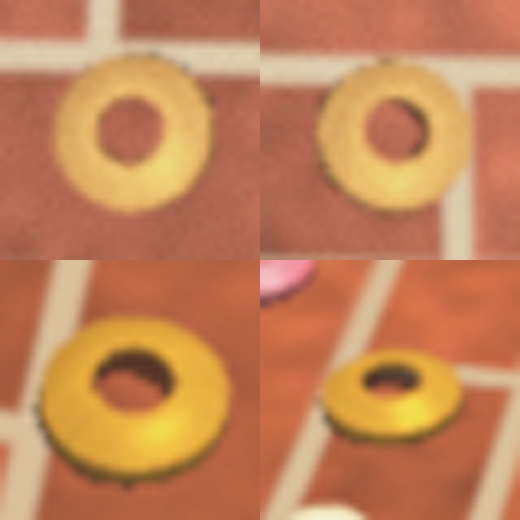

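```bash
cat >> h.py <<'E'
from scipy.optimize import least_squares
def circ(r,z,n=72):
    a=np.arange(n)*2*np.pi/n;return np.c_[r*np.cos(a),r*np.sin(a),np.full(n,z)]
CUP=np.vstack([circ(.028,.012),circ(.028,.0055),circ(.019,0)])
DOME=np.vstack([circ(.028,.0),circ(.028,.0065),circ(.019,.012)])
def hullpix(cam,model,xy,z0=0,S=1):
    return cv2.convexHull(np.array([w2p(cam,m+[xy[0],xy[1],z0]) for m in model],np.float32))
def cen(h):
    m=cv2.moments(h);return np.array([m["m10"],m["m01"]])/m["m00"],m["m00"]
def fitxy(cam,model,pix,xy0,z0=0):
    r=least_squares(lambda q:cen(hullpix(cam,model,q,z0))[0]-pix,xy0,diff_step=1e-3)
    return r.x,cen(hullpix(cam,model,r.x,z0))[1]
def brassmask(im,u,v,r,f=8,lo=(14,90,90),hi=(34,255,255)):
    u,v=int(u),int(v);x0,y0=max(0,u-r),max(0,v-r);c=im[y0:v+r,x0:u+r]
    c=cv2.resize(c,None,fx=f,fy=f,interpolation=cv2.INTER_CUBIC)
    m=cv2.inRange(cv2.cvtColor(c,cv2.COLOR_RGB2HSV),lo,hi)
    cs,_=cv2.findContours(m,cv2.RETR_EXTERNAL,cv2.CHAIN_APPROX_NONE)
    h=cv2.convexHull(max(cs,key=cv2.contourArea)).astype(np.float32)
    h=(h+.5)/f-.5+[x0,y0]
    return h.astype(np.float32)
E
python3 - <<'E'
from h import *
t=cv2.imread("pics/top0_raw.png")[:,:,::-1]; s=cv2.imread("pics/side0_raw.png")[:,:,::-1]
k=.64
L=dict(cup1=(496,351,440,287),cup2=(607,356,453,236),domeN=(276,354,415,448),domeF=(489,254,352,284))
for n,l in L.items():
    M=CUP if 'cup' in n else DOME
    for cam,im,i in(("top",t,0),("side",s,2)):
        h=brassmask(im,l[i]*k,l[i+1]*k,22); c,a=cen(h)
        xy,am=fitxy(cam,M,c,p2w(cam,*c,.008)[:2])
        print(n,cam,c.round(2),xy.round(4),"area",round(a),round(am))
B=np.array([[x,y,z] for x in(-.04,.04) for y in(-.04,.04) for z in(0,.008)])
from math import cos,sin
for cam,im,(u,v) in(("top",t,(116,163)),("side",s,(165,345))):
    h=brassmask(im,u,v,36,lo=(100,120,60),hi=(125,255,255)); c,a=cen(h)
    for yaw in(0,np.radians(5)):
        R=np.array([[cos(yaw),-sin(yaw),0],[sin(yaw),cos(yaw),0],[0,0,1]])
        xy,am=fitxy(cam,B@R.T,c,p2w(cam,*c,.008)[:2]); print("plate",cam,c.round(2),xy.round(4),round(a),round(am))
# post tip: crop px from z1
print("tip top",p2w("top",95+84/6.5,142+99/6.5,.072)[:2])
print("collar top",p2w("top",95+136/6.5,142+135/6.5,.016)[:2])
cor=[(47,33),(258,40),(243,248),(22,240)]
print([p2w("top",95+a/6.5,142+b/6.5,.008)[:2].round(4) for a,b in cor])
E
```

```text
cup1 top [317.27 224.35] [ 0.4645 -0.1591] area 513 477Traceback (most recent call last):
  File "<stdin>", line 9, in <module>
  File "h.py", line 24, in fitxy
    r=least_squares(lambda q:cen(hullpix(cam,model,q,z0))[0]-pix,xy0,diff_step=1e-3)
    return func(*args, **kwargs)
    vector_fun = VectorFunction(
        fun_wrapped,
    ...<6 lines>...
        workers=workers
    )
    self._update_fun()
    ~~~~~~~~~~~~~~~~^^
    self.f = self.fun_wrapped(xp_copy(self.x))
             ~~~~~~~~~~~~~~~~^^^^^^^^^^^^^^^^^
    return np.atleast_1d(self.fun(x))
                         ~~~~~~~~^^^
    return self.f(x, *self.args, **self.kwargs)
           ~~~~~~^^^^^^^^^^^^^^^^^^^^^^^^^^^^^^
  File "h.py", line 24, in <lambda>
    r=least_squares(lambda q:cen(hullpix(cam,model,q,z0))[0]-pix,xy0,diff_step=1e-3)
                                 ~~~~~~~^^^^^^^^^^^^^^^^
  File "h.py", line 20, in hullpix
    return cv2.convexHull(np.array([w2p(cam,m+[xy[0],xy[1],z0]) for m in model],np.float32))
                                    ~~~^^^^^^^^^^^^^^^^^^^^^^^^
  File "h.py", line 9, in w2p
    c=camera_info(cam);K=c["intrinsics"];T=c["T"]
ValueError: time passes only in moves, steps and waits
```

```bash
sed -i 's/^def ray/_C={}\ndef cinfo(c):\n    if c not in _C: _C[c]=camera_info(c)\n    return _C[c]\ndef ray/; s/c=camera_info(cam)/c=cinfo(cam)/' h.py
python3 - <<'E'
from h import *
t=cv2.imread("pics/top0_raw.png")[:,:,::-1]; s=cv2.imread("pics/side0_raw.png")[:,:,::-1]
k=.64
L=dict(cup1=(496,351,440,287),cup2=(607,356,453,236),domeN=(276,354,415,448),domeF=(489,254,352,284))
for n,l in L.items():
    M=CUP if 'cup' in n else DOME
    for cam,im,i in(("top",t,0),("side",s,2)):
        h=brassmask(im,l[i]*k,l[i+1]*k,22); c,a=cen(h)
        xy,am=fitxy(cam,M,c,p2w(cam,*c,.008)[:2])
        print(n,cam,c.round(2),xy.round(4),"area",round(a),round(am))
B=np.array([[x,y,z] for x in(-.04,.04) for y in(-.04,.04) for z in(0,.008)])
from math import cos,sin
for cam,im,(u,v) in(("top",t,(116,163)),("side",s,(165,345))):
    h=brassmask(im,u,v,36,lo=(100,120,60),hi=(125,255,255)); c,a=cen(h)
    for yaw in(0,np.radians(5)):
        R=np.array([[cos(yaw),-sin(yaw),0],[sin(yaw),cos(yaw),0],[0,0,1]])
        xy,am=fitxy(cam,B@R.T,c,p2w(cam,*c,.008)[:2]); print("plate",cam,c.round(2),xy.round(4),round(a),round(am))
print("tip top",p2w("top",95+84/6.5,142+99/6.5,.072)[:2])
print("collar top",p2w("top",95+136/6.5,142+135/6.5,.016)[:2])
cor=[(47,33),(258,40),(243,248),(22,240)]
print([p2w("top",95+a/6.5,142+b/6.5,.008)[:2].round(4) for a,b in cor])
E
```

```text
cup1 top [317.27 224.35] [ 0.4645 -0.1591] area 513 477
cup1 side [282.06 183.49] [ 0.4631 -0.1584] area 729 269
cup2 top [388.14 227.18] [ 0.4609 -0.3215] area 517 491
cup2 side [289.04 146.03] [ 0.4648 -0.3426] area 347 187
domeN top [176.2  225.79] [0.456 0.167] area 470 469
domeN side [264.33 285.02] [0.4584 0.163 ] area 702 592
domeF top [312.24 162.34] [ 0.6129 -0.1497] area 449 440
domeF side [226.69 184.23] [ 0.6049 -0.1388] area 1125 265
plate top [116.97 163.8 ] [0.6017 0.316 ] 936 1151
plate top [116.97 163.8 ] [0.6017 0.316 ] 936 1152
plate side [164.36 348.15] [0.603  0.3183] 2037 2320
plate side [164.36 348.15] [0.603  0.3183] 2037 2316
tip top [0.59915515 0.31366648]
collar top [0.60094272 0.31463511]
[array([0.6412, 0.3534]), array([0.6397, 0.2752]), array([0.5614, 0.2752]), array([0.563, 0.356])]
```

Run:
```python
from h import *
t=cv2.imread("pics/top0_raw.png")[:,:,::-1]; s=cv2.imread("pics/side0_raw.png")[:,:,::-1]
k=.64
L=dict(cup1=(496,351,440,287),cup2=(607,356,453,236),domeN=(276,354,415,448),domeF=(489,254,352,284))
for n,l in L.items():
    M=CUP if 'cup' in n else DOME
    for lo in ((16,115,90),(15,130,80)):
        h=brassmask(t,l[0]*k,l[1]*k,22,lo=lo); c,a=cen(h)
        xy,am=fitxy("top",M,c,p2w("top",*c,.008)[:2]); print(n,'top',lo,xy.round(4),round(a),round(am))
    for lo in((17,150,60),(15,150,60),(15,170,50)):
        h=brassmask(s,l[2]*k,l[3]*k,22,lo=lo); c,a=cen(h)
        xy,am=fitxy("side",M,c,p2w("side",*c,.008)[:2]); print(n,'side',lo,xy.round(4),round(a),round(am))
# collar/tip side
print("tip side",p2w("side",140+125/6.5,325+ (270-260)/6.5,.072)[:2])
# predicted overlay
im=s.copy();b=cv2.resize(s,None,fx=4,fy=4,interpolation=cv2.INTER_CUBIC)
for n,(x,y,M) in dict(a=(.4645,-.1591,CUP),b=(.4609,-.3215,CUP),c=(.456,.167,DOME),d=(.6129,-.1497,DOME)).items():
    for q,col in ((M[72:144] ,(0,255,0)),(M[:72],(0,0,255))):
        pts=np.array([(w2p("side",m+[x,y,0])+.5)*4 for m in q]).astype(int);cv2.polylines(b,[pts],True,col,1)
for r,z in((.02,.016),(.005,.072),(.0105,.066)):
    pts=np.array([(w2p("side",m+[.6007,.3148,0])+.5)*4 for m in circ(r,z)]).astype(int);cv2.polylines(b,[pts],True,(255,255,0),1)
pts=np.array([(w2p("side",np.array(m)+[.6007,.3148,0])+.5)*4 for m in((-.04,-.04,.008),(.04,-.04,.008),(.04,.04,.008),(-.04,.04,.008))]).astype(int);cv2.polylines(b,[pts],True,(255,255,0),1)
b=b[:,:,::-1]
f=[]
for u,v in((165,343),(282,184),(290,150),(265,286),(225,182)):
    f.append(b[4*v-120 if 4*v+120<1536 else 1296:][:240,4*u-120:4*u+120])
f.append(f[0]*0)
cv2.imwrite("pics/ov.png",np.vstack([np.hstack(f[:3]),np.hstack(f[3:])]))
```

```text
cup1 top (16, 115, 90) [ 0.4645 -0.1588] 483 477
cup1 top (15, 130, 80) [ 0.4643 -0.1588] 484 477
cup1 side (17, 150, 60) [ 0.4642 -0.1582] 249 269
cup1 side (15, 150, 60) [ 0.4641 -0.1584] 269 268
cup1 side (15, 170, 50) [ 0.4643 -0.1601] 246 267
cup2 top (16, 115, 90) [ 0.4605 -0.3212] 487 491
cup2 top (15, 130, 80) [ 0.46   -0.3212] 485 492
cup2 side (17, 150, 60) [ 0.4597 -0.3199] 176 195
cup2 side (15, 150, 60) [ 0.4596 -0.3204] 195 195
cup2 side (15, 170, 50) [ 0.4589 -0.322 ] 174 194
domeN top (16, 115, 90) [0.4558 0.1669] 439 469
domeN top (15, 130, 80) [0.4552 0.1669] 443 469
domeN side (17, 150, 60) [0.4562 0.1675] 561 600
domeN side (15, 150, 60) [0.4559 0.1674] 582 600
domeN side (15, 170, 50) [0.4556 0.1667] 559 599
domeF top (16, 115, 90) [ 0.6126 -0.1494] 412 440
domeF top (15, 130, 80) [ 0.6119 -0.1487] 400 440
domeF side (17, 150, 60) [ 0.6123 -0.1493] 229 259
domeF side (15, 150, 60) [ 0.612  -0.1493] 243 259
domeF side (15, 170, 50) [ 0.6117 -0.1499] 226 258
tip side [0.59942758 0.3228429 ]
```

View pics/ov.png

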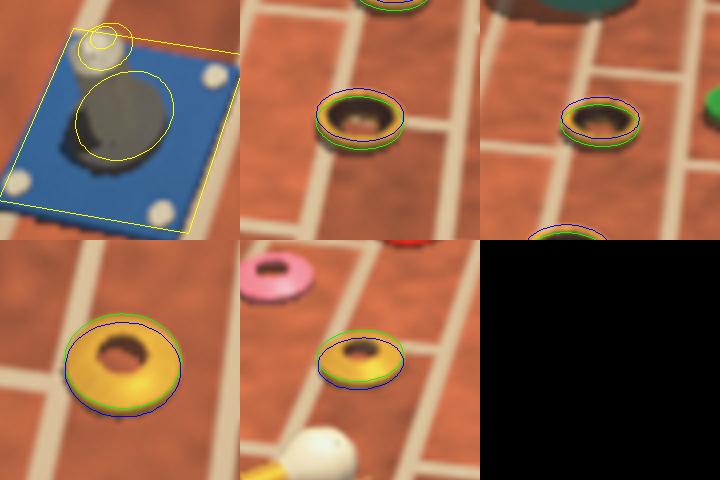

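Run:
```python
from h import *
f=[]
for cam,(u,v) in(("top",(116,163)),("side",(165,343))):
  im=cv2.imread(f"pics/{cam}0_raw.png");b=cv2.resize(im,None,fx=8,fy=8,interpolation=cv2.INTER_CUBIC)
  X,Y=.6013,.3160
  for r,z,c in((.02,.016,(0,255,255)),(.02,.008,(0,165,255)),(.005,.072,(0,0,255)),(.0105,.066,(255,0,255))):
    pts=np.array([(w2p(cam,m+[X,Y,0])+.5)*8 for m in circ(r,z)]).astype(int);cv2.polylines(b,[pts],True,c,1)
  for z in (0,.008):
    pts=np.array([(w2p(cam,np.array(m)+[X,Y,z])+.5)*8 for m in((-.04,-.04,0),(.04,-.04,0),(.04,.04,0),(-.04,.04,0))]).astype(int);cv2.polylines(b,[pts],True,(0,255,0),1)
  y=8*v-200; f.append(b[y:y+400,8*u-200:8*u+200])
cv2.imwrite("pics/ov2.png",np.hstack(f))
```

```text
(no output)
```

View pics/ov2.png

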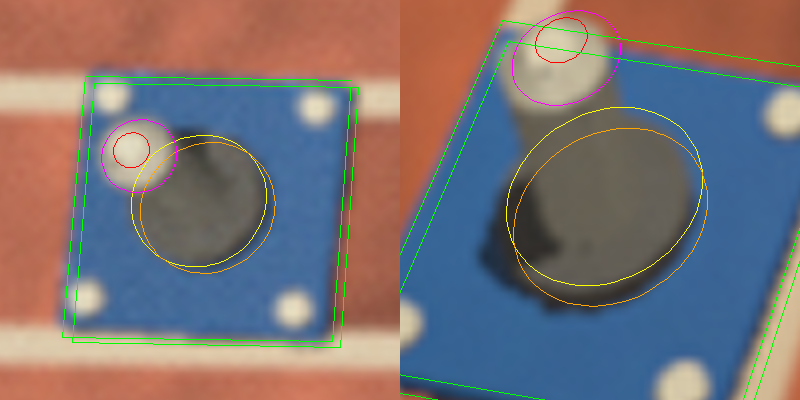

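```bash
cat >> h.py <<'E'
Q=np.array([0,.70710678,.70710678,0])
ARB=np.array([.602,.3165])
def pick(xy,zg,w=0.86):
    command_gripper(1.0)
    move_pose([xy[0],xy[1],.10],Q)
    movel([xy[0],xy[1],.02],v=.25)
    hit=movel([xy[0],xy[1],zg],v=.05,until_force=6)
    print("down hit",hit,get_tcp_pos()[2].round(4))
    command_gripper(0.0); print("width mm",round(get_grip_width()*88,2))
    z=get_tcp_pos()[2]
    movel([xy[0],xy[1],.14],v=.25)
    print("lifted width",round(get_grip_width()*88,2),"t",round(get_time(),2))
    return z
def snap(tag):
    for n in("top","side"):
        cv2.imwrite(f"pics/{n}_{tag}.png",read_camera(n)[:,:,::-1])
E
python3 - <<'E'
from h import *
z=pick((.4644,-.1587),.0025)
move_pose([ARB[0],ARB[1],.14],Q)
movel([ARB[0],ARB[1],.083],v=.15)
snap("c1"); print(get_tcp_pos(),get_time(),get_grip_width()*88)
f=[]
for cam,(u,v) in(("top",(112,156)),("side",(160,330))):
  im=cv2.imread(f"pics/{cam}_c1.png");b=cv2.resize(im,None,fx=6,fy=6,interpolation=cv2.INTER_CUBIC)
  f.append(b[6*v-270 if 6*v+270<2304 else 2304-540:][:540,6*u-195:6*u+195])
cv2.imwrite("pics/c1.png",np.hstack(f))
E
```

```text
down hit False 0.0025
width mm 0.31
lifted width 0.54 t 6.25
[0.60298661 0.31671154 0.08430671] 8.6833 0.5671694313168932
```

View pics/c1.png

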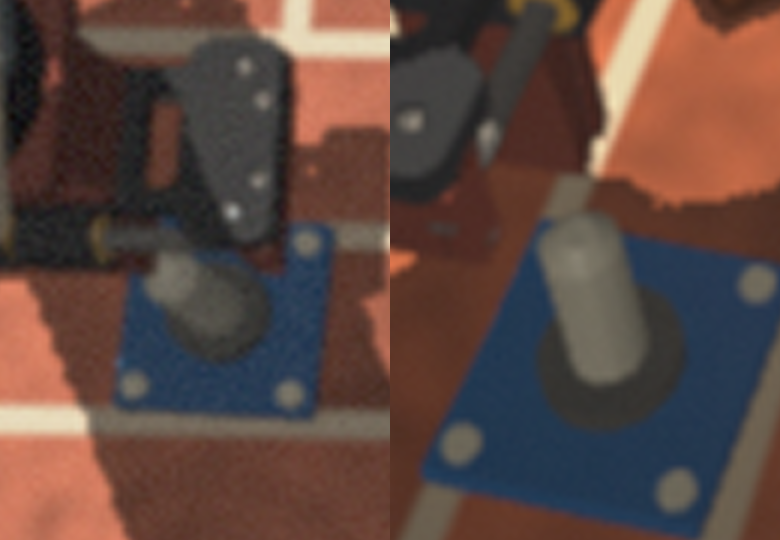

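Run:
```python
import cv2,numpy as np
a=cv2.imread("pics/top_c1.png");b=cv2.imread("pics/side_c1.png")
cv2.imwrite("pics/c1b.png",np.vstack([cv2.resize(x,(400,300)) for x in (a,b)]))
cv2.imwrite("pics/c1t.png",cv2.resize(a,(800,600)));cv2.imwrite("pics/c1s.png",cv2.resize(b,(800,600)))
from station import *
print(get_tcp_pos(),get_ee_rot(),get_grip_width())
```

```text
[0.60298661 0.31671154 0.08430671] [3.21919086e-04 7.07233460e-01 7.06979318e-01 9.86724237e-04] 0.006445107174055604
```

View pics/c1t.png

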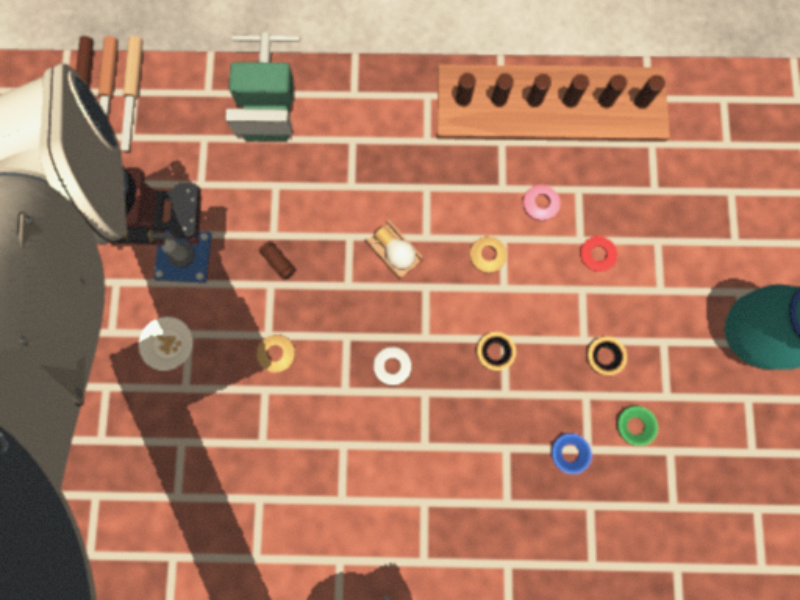

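View pics/c1s.png

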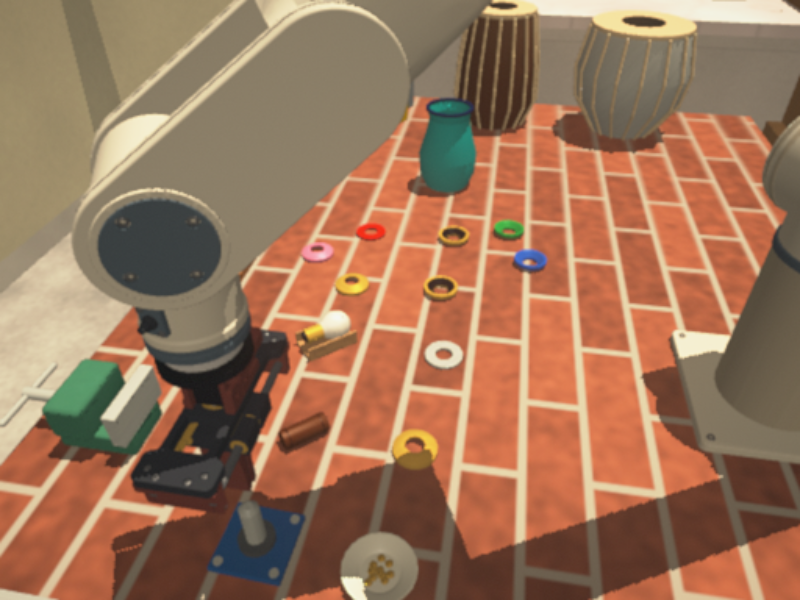

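Run:
```python
from h import *
p=np.array(get_tcp_pos());print(w2p("side",p)/.64,w2p("top",p)/.64, w2p("side",p+[0,0,.08])/.64)
b=cv2.imread("pics/side_c1.png")[200:384,70:230]
cv2.imwrite("pics/c1z.png",cv2.resize(b,None,fx=3.2,fy=3.2,interpolation=cv2.INTER_CUBIC))
```

```text
[245.63447554 497.22477413] [163.6111392  240.68123591] [231.06511514 446.35483082]
```

View pics/c1z.png

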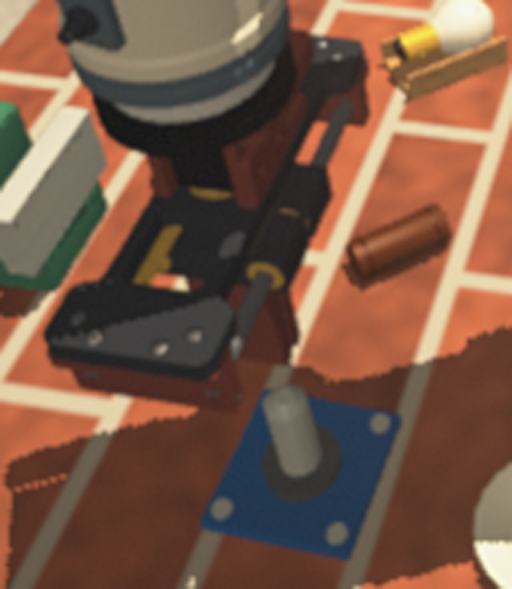

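Run:
```python
from h import *
print(w2p("side",[0,0,0])/.64)
movel([.602,.3165,.14],v=.3)
move_pose([.53,.07,.12],Q)
print(get_tcp_pos(),get_joint_pos()); p=np.array(get_tcp_pos())
snap("g1"); command_gripper(1.0); snap("g2"); print(get_grip_width(),get_time())
print(w2p("side",p),w2p("top",p))
f=[]
for n in("g1","g2"):
    a=cv2.imread(f"pics/side_{n}.png"); u,v=w2p("side",p).astype(int)
    f.append(cv2.resize(a[v-90:v+50,u-65:u+65],None,fx=3,fy=3,interpolation=cv2.INTER_CUBIC))
cv2.imwrite("pics/g.png",np.hstack(f))
```

```text
[766.89005035 395.61739748]
[0.53086662 0.07069718 0.12006967] [ 1.10034258e-01  4.01900440e-01  1.88513238e+00  2.93852985e-04
  8.53708482e-01 -1.46122499e+00]
1.0034721362136036 11.6083
[235.57813085 204.38256138] [213.98718364 184.86745872]
```

View pics/g.png

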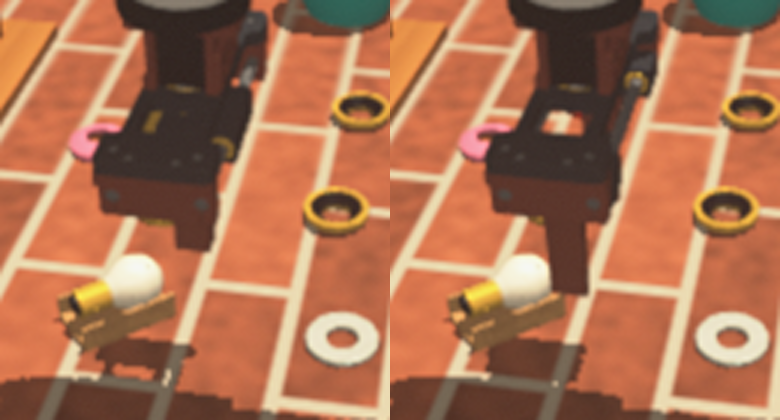

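Run:
```python
from h import *
p=np.array(get_tcp_pos()); print(p)
u,v=w2p("side",p).astype(int)
f=[]
for cam,n in(("side","g1"),("side","g2"),("top","g2")):
    a=cv2.imread(f"pics/{cam}_{n}.png"); u,v=w2p(cam,p).astype(int)
    b=cv2.resize(a,None,fx=6,fy=6,interpolation=cv2.INTER_CUBIC)
    for dz,col in((0,(0,255,0)),(.019,(255,255,0))):
        ys=[(-.0135,.0135)] if n=="g1" else [(.044,.0575),(-.0575,-.044)]
        for y0,y1 in ys:
            pts=np.array([(w2p(cam,p+[x,y,dz])+.5)*6 for x,y in((-.01,y0),(.01,y0),(.01,y1),(-.01,y1))]).astype(int);cv2.polylines(b,[pts],True,col,1)
    f.append(b[6*v-360:6*v+190,6*u-130:6*u+130])
cv2.imwrite("pics/gg.png",np.hstack(f))
```

```text
[0.53002884 0.06999589 0.12000634]
```

View pics/gg.png

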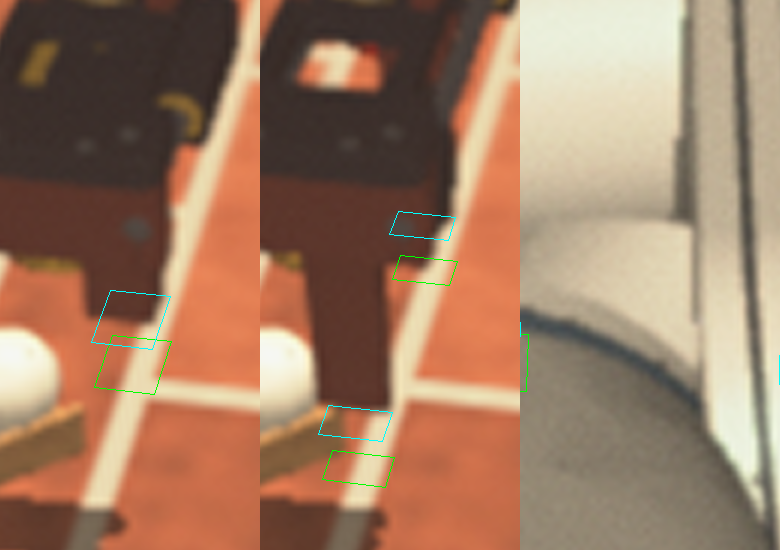

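Run:
```python
from h import *
move_pose([.53,.07,.14],[0,1,0,0]); wait(.3)
p=np.array(get_tcp_pos()); print(p,get_ee_rot(),get_grip_width())
snap("g3"); command_gripper(0.0); snap("g4"); 
f=[]
for n in("g3","g4"):
    a=cv2.imread(f"pics/side_{n}.png"); u,v=w2p("side",p).astype(int)
    b=cv2.resize(a,None,fx=5,fy=5,interpolation=cv2.INTER_CUBIC)
    xs=[(.044,.0575),(-.0575,-.044)] if n=="g3" else [(-.0135,.0135)]
    for x0,x1 in xs:
        pts=np.array([(w2p("side",p+[x,y,0])+.5)*5 for x,y in((x0,-.01),(x1,-.01),(x1,.01),(x0,.01))]).astype(int);cv2.polylines(b,[pts],True,(0,255,0),1)
    f.append(b[5*v-400:5*v+150,5*u-200:5*u+200])
cv2.imwrite("pics/g34.png",np.hstack(f))
```

```text
[0.52995691 0.06999711 0.13994777] [ 4.34331316e-06  9.99999992e-01  1.09219681e-04 -6.06250079e-05] 0.9968752560250317
```

View pics/g34.png

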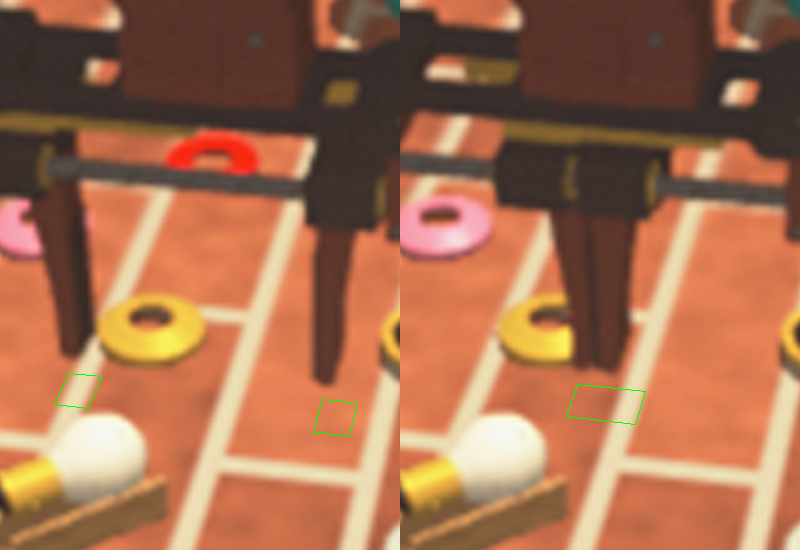

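Run:
```python
from h import *
movel([.53,.07,.02],v=.25); wait(.2)
snap("g5"); print(get_tcp_pos(),get_ft_force(),get_time())
hit=movel([.53,.07,-.012],v=.03,until_force=4); print(hit,get_tcp_pos(),get_ft_force(),get_time())
snap("g6")
p=np.array(get_tcp_pos()); u,v=w2p("side",p).astype(int)
f=[cv2.resize(cv2.imread(f"pics/side_{n}.png")[v-60:v+30,u-45:u+45],None,fx=4.4,fy=4.4,interpolation=cv2.INTER_CUBIC) for n in("g5","g6")]
cv2.imwrite("pics/g56.png",np.hstack(f))
```

```text
[0.53091534 0.07010315 0.02126815] [-0.30060981 -0.54830755 -0.2895485 ] 15.7833
False [ 0.5301702   0.07002133 -0.01181868] [-0.01590543  0.35479217 -0.42010467] 17.0
```

View pics/g56.png

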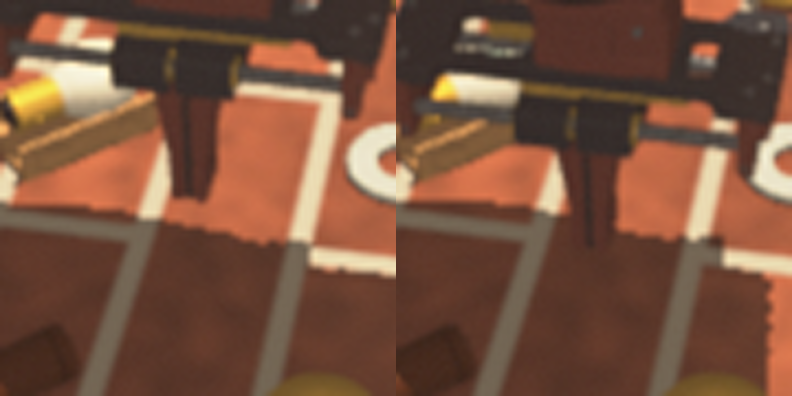

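Run:
```python
from h import *
hit=movel([.53,.07,-.04],v=.03,until_force=4); print(hit,get_tcp_pos(),get_ft_force(),get_time())
z=get_tcp_pos()[2]
movel([.53,.07,z+.004],v=.03); print(get_tcp_pos(),get_ft_force(),get_time())
```

```text
True [ 0.53014409  0.06999648 -0.02374122] [-0.22502889 -0.79333669  5.97970117] 17.625
[ 0.5299768   0.06999562 -0.01980964] [-0.08381218  0.5899167   0.14882175] 17.9083
```

```bash
cat >> h.py <<'E'
T0=-.0230
def pick(xy,ztip):
    zg=ztip+T0
    if get_grip_width()<.95: command_gripper(1.0)
    move_pose([xy[0],xy[1],.05],Q)
    movel([xy[0],xy[1],T0+.015],v=.2)
    hit=movel([xy[0],xy[1],zg],v=.04,until_force=6)
    print("down hit",hit,get_tcp_pos().round(4))
    command_gripper(0.0); z=get_tcp_pos()[2]; print("width mm",round(get_grip_width()*88,2),"z",z)
    movel([xy[0],xy[1],.08],v=.25)
    print("lifted width",round(get_grip_width()*88,2),"t",round(get_time(),2))
    return z
E
python3 - <<'E'
from h import *
movel([.53,.07,.05],v=.3)
z=pick((.4644,-.1587),.0025)
if get_grip_width()>.5:
    move_pose([ARB[0],ARB[1],.09],Q)
    movel([ARB[0],ARB[1],.058],v=.15); wait(.2)
snap("c2"); p=np.array(get_tcp_pos());print(p,get_time(),get_grip_width()*88)
f=[]
for cam,(u,v) in(("top",(112,156)),("side",(160,330))):
  im=cv2.imread(f"pics/{cam}_c2.png");b=cv2.resize(im,None,fx=6,fy=6,interpolation=cv2.INTER_CUBIC)
  f.append(b[6*v-270 if 6*v+270<2304 else 2304-540:][:540,6*u-195:6*u+195])
cv2.imwrite("pics/c2.png",np.hstack(f))
E
```

```text
down hit False [ 0.4644 -0.1587 -0.0204]
width mm 55.37 z -0.020455620406574344
lifted width 55.07 t 23.52
[0.60252888 0.31668378 0.05885397] 25.9833 54.708110641300514
```

View pics/c2.png

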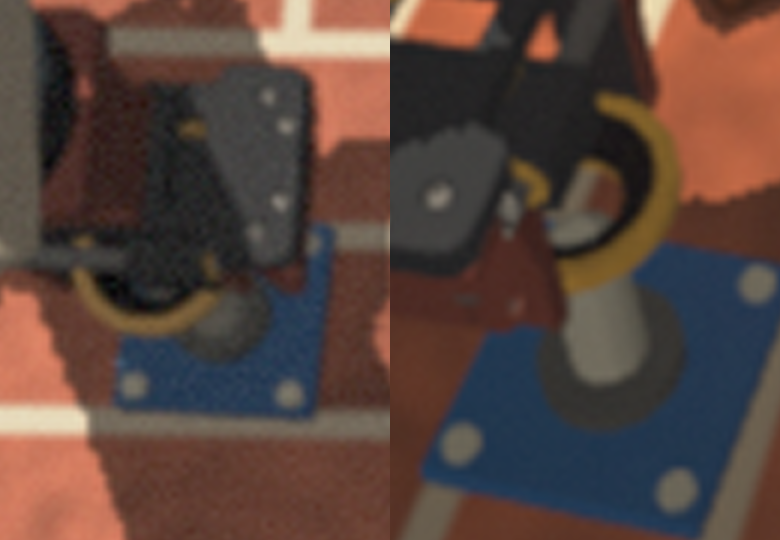

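```bash
cat >> h.py <<'E'
def overlay(tag,p,M,zu,out,arb=ARB,cs=((112,156),(160,330))):
  f=[]
  for cam,(u,v) in zip(("top","side"),cs):
    im=cv2.imread(f"pics/{cam}_{tag}.png");S=8;b=cv2.resize(im,None,fx=S,fy=S,interpolation=cv2.INTER_CUBIC)
    def dr(c,x,y,z,col): cv2.polylines(b,[np.array([(w2p(cam,m+[x,y,z])+.5)*S for m in c]).astype(int)],True,col,1)
    for c,col in((M[:72],(0,255,0)),(M[72:144],(255,255,0)),(M[144:],(0,255,0))): dr(c,p[0],p[1],zu,col)
    for r,z,col in((.02,.016,(0,255,255)),(.005,.072,(0,0,255)),(.0105,.066,(255,0,255))): dr(circ(r,z),arb[0],arb[1],0,col)
    y=min(S*v-270,384*S-540); f.append(b[y:y+540,S*u-195:S*u+195])
  cv2.imwrite(out,np.hstack(f))
E
python3 - <<'E'
from h import *
p=np.array([.60253,.31668,.05885]); overlay("c2",p,CUP,p[2]-T0-.0025,"pics/c2o.png")
E
```

```text
(no output)
```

View pics/c2o.png

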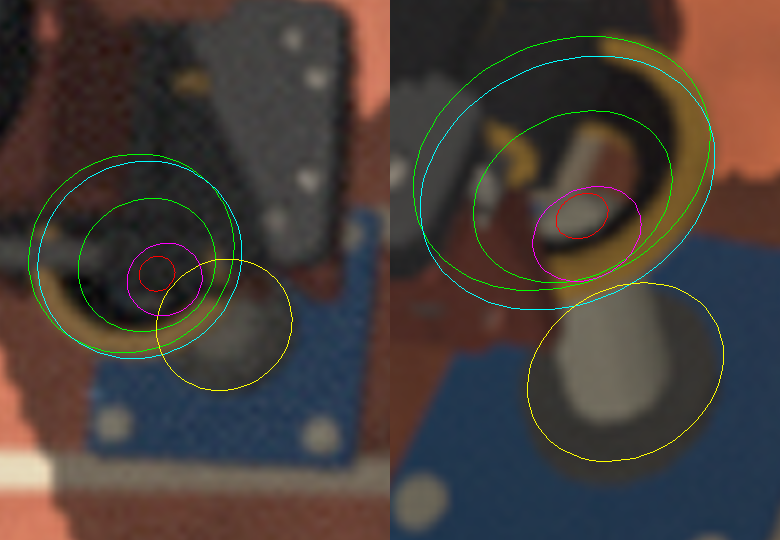

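Run:
```python
from h import *
for z in (.05,.04,.03,.015,.005,-.0055):
    hit=movel([ARB[0],ARB[1],z],v=.06,until_force=5)
    print(z,hit,get_tcp_pos().round(4),get_ft_force().round(2),get_ft_torque().round(2))
    if hit: break
print(get_grip_width()*88,get_time())
snap("c3"); p=np.array(get_tcp_pos()); overlay("c3",p,CUP,p[2]-T0-.0025,"pics/c3o.png")
```

```text
0.05 False [0.6015 0.3163 0.0493] [ 0.29 -0.16 -0.38] [ 0.05 -0.03  0.03]
0.04 False [0.6019 0.3166 0.0394] [ 0.7   1.19 -2.61] [ 0.19 -0.11  0.02]
0.03 False [0.6019 0.3165 0.0295] [ 0.47  1.47 -1.54] [ 0.29 -0.22  0.01]
0.015 False [0.6018 0.3165 0.0144] [ 1.38  2.13 -1.99] [ 0.42 -0.19  0.01]
0.005 False [0.6019 0.3165 0.0045] [ 1.47  2.69 -2.87] [ 0.4  -0.22 -0.05]
-0.0055 True [ 0.6019  0.3164 -0.0058] [ 0.67  0.74 -1.39] [ 0.15 -0.13  0.01]
55.15507962368418 27.8583
```

View pics/c3o.png

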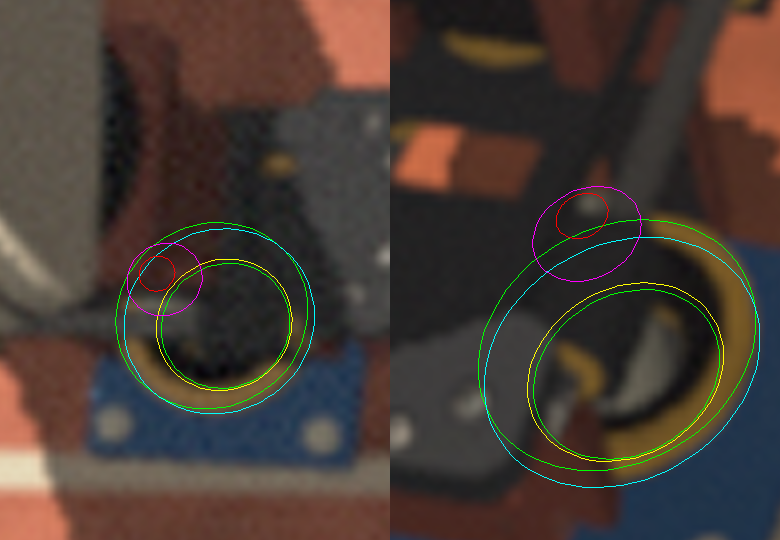

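```bash
sed -i 's/^ARB=.*/ARB=np.array([.6026,.3173])/' h.py
python3 - <<'E'
from h import *
command_gripper(1.0); print(get_tcp_pos())
p=get_tcp_pos()
movel([p[0],p[1],.06],v=.25); print(get_ft_force(),get_time())
z=pick((.4556,.1670),.0015)
snap("d1"); print(get_time())
f=[cv2.resize(cv2.imread("pics/side_d1.png")[284:384,100:230],None,fx=5,fy=5,interpolation=cv2.INTER_CUBIC)]
cv2.imwrite("pics/d1.png",f[0])
E
```

```text
[ 0.60247962  0.31683819 -0.00489129]
[-0.48000346 -0.80216806  0.65264995] 29.0583
down hit False [ 0.4555  0.167  -0.0215]
width mm 54.57 z -0.021433185618280545
lifted width 54.75 t 32.03
32.1333
```

View pics/d1.png

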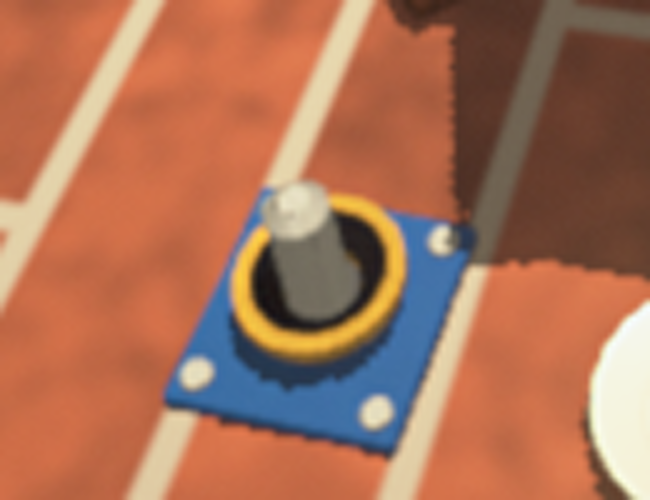

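The first washer sits level on the collar, and the dome is in the grip. I'll thread it now.

```bash
cat >> h.py <<'E'
def place(zt,tag):
    move_pose([ARB[0],ARB[1],.09],Q)
    movel([ARB[0],ARB[1],.058],v=.15)
    hit=movel([ARB[0],ARB[1],zt+.006],v=.06,until_force=8)
    print("a",hit,get_tcp_pos().round(4),get_ft_force().round(2))
    if not hit:
        hit=movel([ARB[0],ARB[1],zt-.0012],v=.02,until_force=5)
        print("b",hit,"want z",zt,get_tcp_pos().round(4),get_ft_force().round(2))
    elif get_tcp_pos()[2]>zt+.004: print("STUCK?"); return False
    print("w",get_grip_width()*88)
    command_gripper(1.0); p=get_tcp_pos(); movel([p[0],p[1],.06],v=.25); print("t",get_time()); return True
E
python3 - <<'E'
from h import *
place(T0+.016+.012+.0015,"d")
snap("d2b")
if get_tcp_pos()[2]>.05:
    pick((.4602,-.3208),.0025)
    snap("d2"); print(get_time())
    cv2.imwrite("pics/d2.png",cv2.resize(cv2.imread("pics/side_d2.png")[284:384,100:230],None,fx=5,fy=5,interpolation=cv2.INTER_CUBIC))
E
```

```text
a False [0.6028 0.3174 0.0127] [-0.2  -0.38 -1.21]
b True want z 0.006500000000000001 [0.6029 0.3175 0.0066] [ 0.12 -0.03  4.6 ]
w 54.56835878867811
t 35.675
down hit False [ 0.4602 -0.3208 -0.0204]
width mm 54.77 z -0.020427869156809844
lifted width 54.85 t 40.18
40.2833
```

View pics/d2.png

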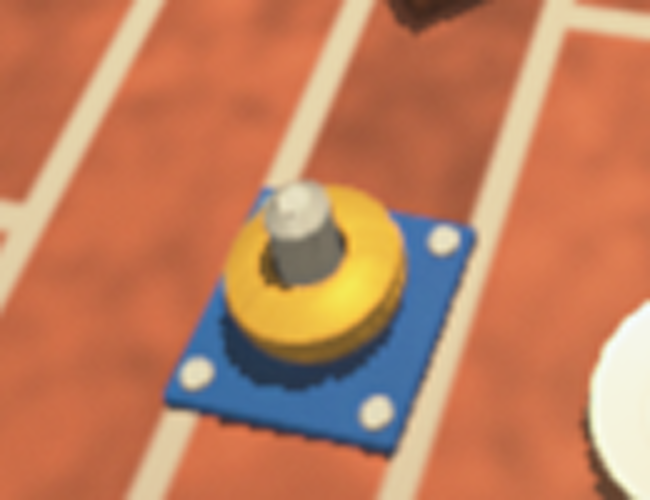

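Run:
```python
from h import *
if place(T0+.016+.024+.0025,"e"):
    pick((.6120,-.1493),.0015)
    snap("d3"); print(get_time())
    cv2.imwrite("pics/d3.png",cv2.resize(cv2.imread("pics/side_d3.png")[284:384,100:230],None,fx=5,fy=5,interpolation=cv2.INTER_CUBIC))
```

```text
a False [0.6026 0.3173 0.0253] [ 0.21  0.61 -0.8 ]
b True want z 0.0195 [0.6029 0.3174 0.0195] [-0.46 -0.18  4.38]
w 54.81972115699987
t 45.0417
down hit False [ 0.6119 -0.1494 -0.0215]
width mm 55.2 z -0.021397874767924353
lifted width 54.57 t 48.88
48.975
```

View pics/d3.png

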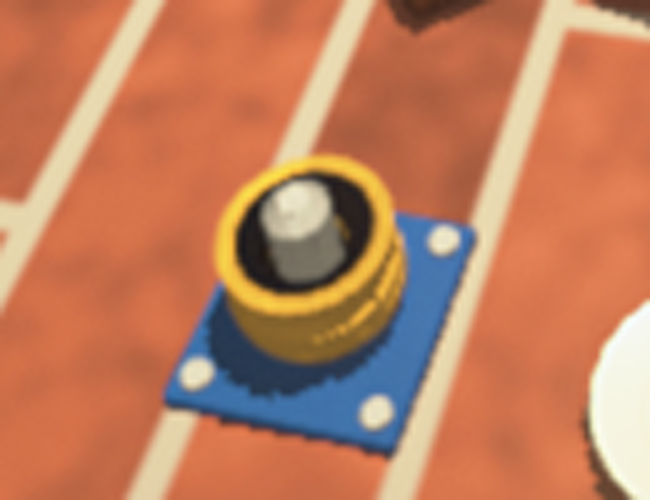

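Run:
```python
from h import *
if place(T0+.016+.036+.0015,"f"):
    movel([ARB[0],ARB[1],.12],v=.25)
    move_pose([.53,.05,.15],Q); wait(.3)
    snap("d4"); print(get_time(),get_ft_force())
    a=cv2.resize(cv2.imread("pics/side_d4.png")[284:384,110:210],None,fx=4,fy=4,interpolation=cv2.INTER_CUBIC)
    b=cv2.resize(cv2.imread("pics/top_d4.png")[110:210,66:166],None,fx=4,fy=4,interpolation=cv2.INTER_CUBIC)
    cv2.imwrite("pics/d4.png",np.hstack([a,b]))
```

```text
a False [0.6024 0.3173 0.0361] [-0.12 -0.59 -1.04]
b True want z 0.0305 [0.6029 0.3175 0.0305] [-1.   -0.34  5.4 ]
w 54.64793668692855
t 52.8833
54.75 [-0.18647679  0.0035405  -0.02860073]
```

View pics/d4.png

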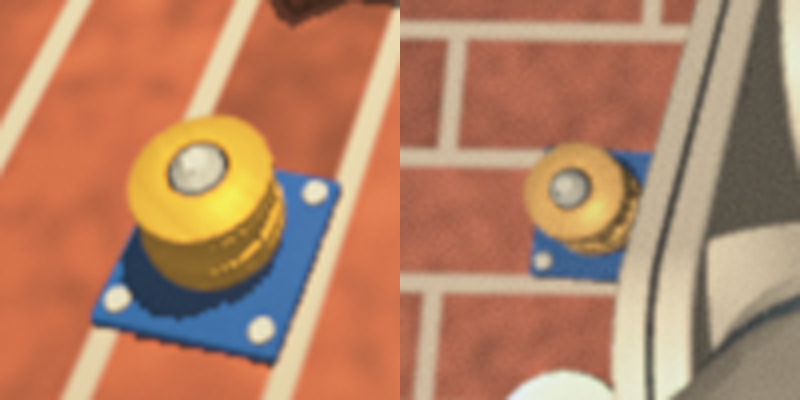

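The whole stack is level with the post tip centred in the top washer, and the gripper is clear of everything. I'm handing the job in.

Run:
```python
from station import *
job_done(); print(get_time())
```

```text
the job is handed in; nothing more can be done
the job is handed in; nothing more can be done
```

The four dished washers are on the arbor, hollow up, down, up, down from the collar. I let go of the stack, moved the arm clear and handed in at about 55 s of the 112 s allowed.

- **Seating:** The lowest washer met the collar about 1 mm below the height I expected. Its picture shows it level. The other three made contact within 0.1 mm of theirs. The last side and top pictures show a level stack with the post tip centred in the top washer.
- **Failed first grasp:** The gripper shut on nothing above the first washer. The real fingertips sit about 23 mm higher than the stated TCP, which I confirmed by touching the bare table. I corrected for it, and no object was touched or moved by the miss.
- **Arbor position:** The two cameras disagreed by about 2 mm on where the arbor stands. I settled it from the side force while threading the first washer. After that, side forces stayed at or below about 1 N.
- **Not checked:** I did not measure the rings, bulb, peg or saucer again at the end. I never worked near enough to touch them, and the force readings showed no unexpected contact.

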